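# Fit the sprocket, spacer and lock ring on a bicycle gear hub

## Robot

A 6-joint arm with a two-finger parallel gripper is mounted at the origin on the work surface. World frame = base frame: x ahead of the robot, y to its left, z up, the work surface at z = 0. Lengths are in m, angles in rad, forces in N, time in s.
With the tool pointing down it reaches from about 0.3 to 0.825 m from the base axis. Payload 5.4 kg.
Tool frame: the origin (TCP) lies between the finger pads; the fingertips stand robot.tips_ahead ahead of it and the grasp point (between the pads) lies 5 mm behind it (robot.tips_ahead is the distance from the TCP to the fingertips, in m); z points along the fingers, y is the line along which they close (so a half turn about z gives the same grasp; the last joint's range is limited). The gripper opens to 92 mm and grips with 3 to 60 N. Pads are 20 mm wide; open, the fingers measure 128 mm over their backs; the gripper's body (75 mm by 189 mm) begins 69 mm behind the grasp point.
Start: joints at [-1.481, 0.158, 1.597, -0, 1.386, -0.21], TCP at [0.17, -0.549, 0.229] pointing down, gripper open.
Joint ranges: [-2.91, 2.91], [-0.94, 2.29], [0.18, 2.7], [-1.29, 4.43], [0.17, 2.64], [-3, 3]. Speed limits (rad/s): [2.57, 2.57, 3.14, 3.14, 3.14, 3.14].

## Interface

Orientations are given as a rotation vector (axis times angle).
In Python, from station import robot gives the robot as it stands.
- The arm moves only by the tool step_arm, never from a script. Its argument "rows" is a list of rows, each an object of numbers: "tx", "ty", "tz": the shift along the tool's x, y, z in mm; "wx", "wy", "wz": the turn, a rotation vector about the tool's x, y, z in degrees. In form: [{"tx": .., "ty": .., "tz": .., "wx": .., "wy": .., "wz": ..}, ...]. A call has 1 to 12 rows; each row is the pose to reach, as a shift and turn from the pose commanded when the call began, along the tool's axes at that moment; what a row does not reach only later rows make up. A row lasts 1/8 s, in which the tool goes at most 62.5 mm and 10.7 degrees, less where a joint would pass 70% of its speed; a pose out of reach is approached as far as the arm can. A call with a gripper value outside its range is refused whole. "jaw" is the opening, from -1 (shut) to 1 (fully open), set as the call begins (left out, the last holds). The fingers move at their own pace and stop on an object; "squeeze" is the grip in N (left out, the last holds). Time passes only in rows, so rows that repeat a pose let the fingers close. It gives the time, the measured TCP pose, the force, the opening and the grip force at its end, in the units of the state.
- robot.get_state(): the state, without advancing time (a new reading comes with each control period).
- robot.snapshot(name): name is "scene" or "top"; returns the picture (420x560x3 uint8, red, green, blue); there is no depth.
- robot.get_calibration(name): a dict with "camera_matrix" (3x3 intrinsics, pixels), "eye" and "attitude" of the camera in the world. Camera axes: x right, y down, z forward; pixel columns grow to the right and rows downward; lengths in m; the calibration is good to about 2 mm. A picture is of the moment at which its call begins. get_calibration takes no time and is no camera call.
- robot.hand_in(): hands the job in; it is judged then, once.
Trained networks look in the newest picture that a camera, given by its name, has taken for a name from the list of things; names that differ only in an ending like _2 or _b are one class to them, and where a whole thing is asked for, a point or a joint stands for the part that bears it (a point fixed in the world has none). Each returns a list of dicts, best first, with "score" (0 to 1); they miss things now and then, are a little off and sometimes report something else, mostly with a low value. They report only what shows in the picture. A call takes as long as a camera call. They do not tell look-alikes from the thing itself.
- robot.spot_in(query, camera): "xyz" ([x, y, z] in m, in world coordinates, good to about 4 mm: the middle of the surface that is visible of it).
- robot.trace(query, camera): "pixels" (420x560 bool, what is visible of it).
The state is a dict: "clock": time; "joint_pos": joint angles; "qd": joint speeds; "joint_torque": joint torques, N m; "position": TCP position; "tcp_rot": TCP orientation; "ft_force": force on the tool from outside, world axes, zero at the start; "wrist_torque": the same for the moment, N m; "width": opening from 0.0 (shut) to 1.0 (fully open); "grasp_force": force on a finger pad.
Only numpy, scipy, OpenCV 4.12 (cv2) and the standard library are available. Lean on these libraries where they do the work, as an engineer would, in place of code of your own. Each camera call takes 0.05 s, during which the arm holds its last target. There are 200 camera calls.

## Task

Assemble the drive side of the bicycle gear hub held upright in the vise: slide the toothed sprocket fully home on the driver, turning it till its lugs find the notches, put the spacer ring flat on top of it, then push the black lock ring down onto the spacer and turn it clockwise (seen from above) until it stops. Feel each part into place rather than forcing it: no part may press on the hub with more than 40 N. Leave the other things on the table where they are, and let go at the end.

Things in the scene. Friction and masses are not known exactly. Their poses are not given: they have to be found in the camera images.
- hub: Fixed bicycle gear hub standing drive side up, lower axle end clamped in a small blue bench vise (base 130 x 85 mm, jaws 74 mm high); turned about z at random. Origin on the hub axis at the table, z up. The silver spoke flange, 82 mm across, tops out at 156 mm; above it a dark shoulder 46 mm across, then the bare steel driver, a cone nut and the axle.
- seat (a point): On the hub axis, top of the shoulder, 172 mm above the table; axes as the hub's. From each driver notch a slot, 8.5 to 16 mm above this seat, runs clockwise (seen from above) behind the driver's rim and ends at a stop.
- driver_top (a point): On the hub axis, top of the driver, 22 mm above the seat. Driver 34 mm across, rim chamfered 1.5 mm, with three open notches down its height, 120 degrees apart, 34 degrees wide, floors at 12.5 mm radius. It stands turned by an unmeasured amount (these axes are the hub's) and is too stiff to turn by hand. Above: a cone nut, 25 to 16 mm across in 8 mm, then 20 mm of 10 mm axle.
- lock (a point): Point of the sprocket, 22 mm from its centre, 45 degrees clockwise (seen from above) of its +x lug, on its top face: with all fitted and the ring turned to its stops, one of the ring's lugs stands over it.
- sprocket: Loose steel 14-tooth sprocket lying flat, 62 mm across the teeth, 4 mm thick, about 60 g. Bore 35.6 mm with three inward lugs, 26 degrees wide, tips at 13.3 mm radius, at 0, 120 and 240 degrees from its +x. Origin: centre of its underside, z up. Home: underside on the seat, lugs in the notches (play 0.8 mm and 4 degrees each way).
- spacer: Loose plain aluminium spacer lying flat, 48 mm outside, 35.6 mm bore, 6 mm thick, no lugs, 30 g. Origin: centre of its underside, z up. In place its underside lies on the sprocket, 4 mm above the seat.
- ring: Loose black plastic lock ring, right way up, 50 mm outside, 12 mm tall, ribbed, about 40 g. Bore 35.6 mm; lugs as the sprocket's but only on its lower 4 mm, at 0, 120, 240 degrees from its +x, each marked by a white line on top. Origin: centre of its underside, z up. It goes down the notches to the spacer, 10 mm above the seat, then turns 45 degrees clockwise (from above) to the stops.
- ring_lug0 (a point): Lock ring's lug on its +x axis, 22 mm from its centre, 2 mm above its underside.
- ring_lug1 (a point): The same for the lug at +120 degrees.
- ring_lug2 (a point): The same for the lug at +240 degrees.
- dish: Bystander: brass dish on a foot, 140 mm across, 66 mm tall; origin under its centre.
- grease: Bystander: green grease tin, 64 mm across, 45 mm tall; origin under its centre.
- spanner: Bystander: steel spanner lying flat, 170 mm long along its x, handle to -x.
There are look-alikes about, which are no part of the job. What is meant by the spacer is not purple or red, and is the smaller of those in its own colour.

How it is judged:
By the outcome, as a careful person would: the job done as asked, in the order asked, and still so for the second after the job is handed in, with the robot touching nothing.
It also fails if it takes over 72 s, if anything falls off the work surface, if the arm or the gripper's body presses on something with over 40 N, if the wrist force passes 120 N, or if a joint passes its speed limit or range.

## Working session

There is one attempt and no reset: what is moved stays moved. The work goes in short steps, Python scripts to look and compute and a tool call to move; the robot and the scene stay as the last step left them, time stands still between calls to the robot, and variables do not carry over. Pictures are saved under pics/ and viewed, at most 10 in all, crops included, and the job is handed in when it is done.

Besides the shell and the picture viewer there is one more tool, called after "Call:" as name(argument=value, ...) on one line, values as JSON. step_arm: Moves the arm, as the interface text tells. Its arguments: {"type":"object","properties":{"rows":{"type":"array","items":{"type":"object","properties":{"tx":{"type":"number"},"ty":{"type":"number"},"tz":{"type":"number"},"wx":{"type":"number"},"wy":{"type":"number"},"wz":{"type":"number"}}}},"jaw":{"type":"number"},"squeeze":{"type":"number"}},"required":["rows"]}

```bash
mkdir -p pics; ls
python3 - <<'E'
from station import robot
import cv2,numpy as np
s=robot.get_state(); print({k:np.round(v,3).tolist() for k,v in s.items()}, robot.tips_ahead)
a=robot.snapshot("scene");b=robot.snapshot("top")
for n in("scene","top"):
    c=robot.get_calibration(n);print(n,{k:np.round(v,4).tolist() for k,v in c.items()})
cv2.imwrite("pics/scene0.png",a[...,::-1]);cv2.imwrite("pics/top0.png",b[...,::-1])
for q in["hub","sprocket","spacer","ring","dish","grease","spanner","driver_top","seat","ring_lug0"]:
  for n in("scene","top"):
    print(q,n,[(np.round(d["xyz"],3).tolist(),round(d["score"],2)) for d in robot.spot_in(q,n)])
E
```

```text
pics
{'clock': 0.0, 'joint_pos': [-1.481, 0.159, 1.598, -0.0, 1.386, -0.21], 'qd': [0.001, 0.0, -0.0, -0.001, 0.001, -0.002], 'joint_torque': [0.0, -38.558, -32.21, 0.07, 0.038, -0.0], 'position': [0.17, -0.549, 0.228], 'tcp_rot': [-3.104, -0.469, -0.0], 'ft_force': [-0.783, 0.301, 0.089], 'wrist_torque': [0.009, -0.002, -0.063], 'grasp_force': 0.0, 'width': 0.997} 0.014
scene {'camera_matrix': [[415.3355, 0.0, 273.3164], [0.0, 415.3355, 212.8816], [0.0, 0.0, 1.0]], 'eye': [1.1214, -0.4506, 0.7913], 'attitude': [-2.1337, -0.9416, 0.4465]}
top {'camera_matrix': [[439.317, 0.0, 275.8406], [0.0, 439.317, 199.758], [0.0, 0.0, 1.0]], 'eye': [0.386, 0.0135, 1.2622], 'attitude': [-2.1593, 2.1017, -0.1391]}
hub scene [([0.535, 0.051, 0.097], 0.66)]
hub top [([0.505, 0.061, 0.095], 0.88), ([0.452, 0.35, 0.06], 0.68)]
sprocket scene [([0.524, -0.307, 0.008], 0.74)]
sprocket top [([0.528, -0.312, 0.0], 0.71)]
spacer scene [([0.369, -0.045, 0.01], 0.62), ([0.46, -0.139, 0.01], 0.56), ([0.352, -0.142, 0.005], 0.53), ([0.538, -0.206, 0.005], 0.52)]
spacer top [([0.455, -0.135, 0.008], 0.65), ([0.37, -0.042, 0.011], 0.55), ([0.535, -0.208, 0.006], 0.5), ([0.349, -0.142, 0.008], 0.48)]
ring scene [([0.6, -0.125, 0.012], 0.61)]
ring top []
dish scene [([0.457, 0.343, 0.061], 0.86)]
dish top [([0.452, 0.35, 0.062], 0.97)]
grease scene [([0.786, -0.033, 0.045], 0.82), ([0.537, 0.045, 0.102], 0.45)]
grease top [([0.769, -0.021, 0.045], 0.83), ([0.53, -0.313, 0.002], 0.58)]
spanner scene [([0.716, -0.317, 0.006], 0.75)]
spanner top [([0.716, -0.31, 0.005], 0.86)]
driver_top scene [([0.536, 0.053, 0.099], 0.88)]
driver_top top [([0.502, 0.06, 0.098], 0.64)]
seat scene [([0.537, 0.047, 0.102], 0.81)]
seat top [([0.505, 0.066, 0.096], 0.74)]
ring_lug0 scene [([0.6, -0.124, 0.011], 0.78)]
ring_lug0 top [([0.596, -0.121, 0.015], 0.5)]
```

Run:
```python
import cv2,numpy as np
a=cv2.imread("pics/scene0.png");b=cv2.imread("pics/top0.png")
from station import robot
print(robot.get_state()["clock"])
cv2.imwrite("pics/top0x.png",cv2.resize(b[60:400,120:540],(740,600),interpolation=cv2.INTER_CUBIC))
cv2.imwrite("pics/scene0x.png",cv2.resize(a,(800,600),interpolation=cv2.INTER_CUBIC))
```

```text
1.1
```

View pics/top0.png

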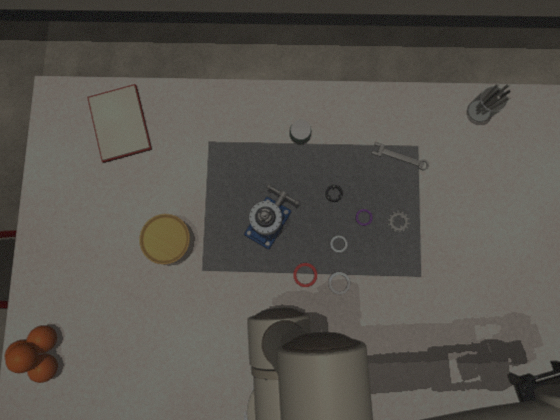

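View pics/scene0x.png

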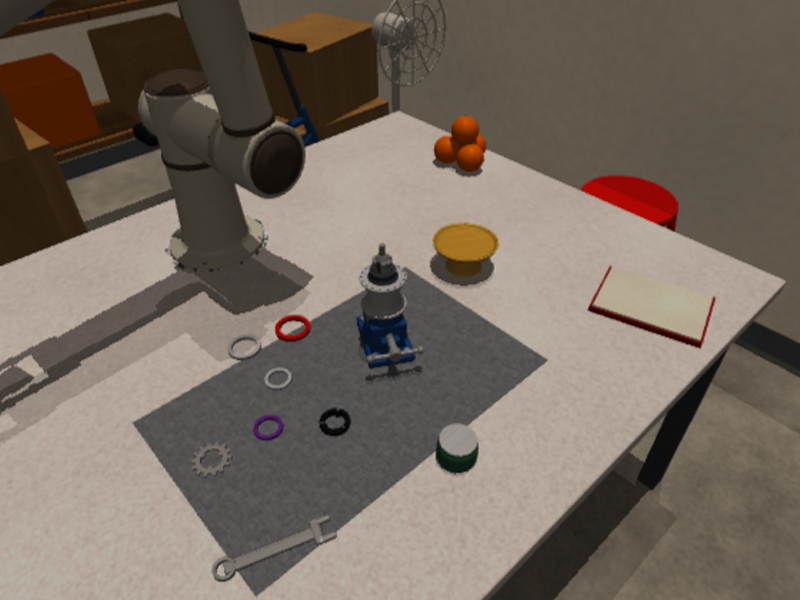

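Top view: the sprocket is at (399,221) and the black ring at (334,194). The spacer candidates are silver small (339,244), silver large (339,283), purple (363,218) and red (305,275). The one meant is silver (339,244), the smaller of the two in its colour. The hub is at (266,217). I'll measure and make an enlarged crop to confirm.

```bash
cat > h.py <<'E'
from station import robot
import cv2,numpy as np
from scipy.spatial.transform import Rotation as R
def ray(n,uv):
    c=robot.get_calibration(n);K=np.array(c["camera_matrix"])
    d=R.from_rotvec(c["attitude"]).as_matrix()@np.linalg.inv(K)@[uv[0],uv[1],1]
    return np.array(c["eye"]),d/np.linalg.norm(d)
def plane(n,uv,z):
    e,d=ray(n,uv);return e+d*(z-e[2])/d[2]
def proj(n,p):
    c=robot.get_calibration(n);q=R.from_rotvec(c["attitude"]).as_matrix().T@(np.array(p)-c["eye"])
    q=np.array(c["camera_matrix"])@q;return q[:2]/q[2]
def tri(uv1,uv2):
    (a,d),(b,f)=ray("scene",uv1),ray("top",uv2)
    t=np.linalg.lstsq(np.c_[d,-f],b-a,rcond=None)[0];p,q=a+d*t[0],b+f*t[1]
    return (p+q)/2,np.linalg.norm(p-q)
def masks(q,n):
    return [(d["score"],d["pixels"]) for d in robot.trace(q,n)]
def hull_c(m):
    k=cv2.convexHull(np.argwhere(m)[:,::-1].astype(np.float32));M=cv2.moments(k)
    return np.array([M["m10"],M["m01"]])/M["m00"],2*np.sqrt(M["m00"]/np.pi)
E
python3 - <<'E'
from h import *
for n in("scene","top"): robot.snapshot(n)
C={}
for q in["sprocket","spacer","ring","hub"]:
  for n in("scene","top"):
    for s,m in masks(q,n):
      c,D=hull_c(m);p=plane(n,c,.005);C.setdefault(q,{}).setdefault(n,[]).append(c)
      print(q,n,round(s,2),c.round(1),"D",D.round(1),"n",m.sum(),"z5mm:",p.round(4))
for q in["sprocket","spacer","ring"]:
  for a in C[q].get("scene",[]):
    for b in C[q].get("top",[]):
      p,e=tri(a,b)
      if e<.006:print(q,a.round(),b.round(),"tri",p.round(4),"gap",round(e,4))
s=robot.get_state();print(s["clock"],R.from_rotvec(s["tcp_rot"]).as_matrix().round(3))
a=cv2.imread("pics/top0.png");b=cv2.imread("pics/scene0.png")
f=lambda i,x,y,w,W:cv2.resize(i[y-w:y+w,x-w:x+w],(W,W),interpolation=cv2.INTER_CUBIC)
big=cv2.resize(a[176:300,240:420],(800,551)[:2],interpolation=cv2.INTER_CUBIC)
sm=np.hstack([f(a,266,217,24,400),f(a,399,221,16,400)]);
sm2=np.hstack([f(b,268,186,24,200),f(a,334,194,14,200),f(b,234,295,14,200),f(b,148,321,16,200)])
cv2.imwrite("pics/c1.png",big);cv2.imwrite("pics/c2.png",np.vstack([sm,sm2]))
E
```

```text
sprocket scene 0.85 [147.6 321.1] D 23.9 n 303 z5mm: [ 0.5273 -0.309   0.005 ]
sprocket top 0.7 [397.9 221.1] D 19.9 n 242 z5mm: [ 0.5276 -0.3048  0.005 ]
spacer scene 0.67 [170.9 242.4] D 19.5 n 185 z5mm: [ 0.3489 -0.14    0.005 ]
spacer scene 0.62 [187.8 298.7] D 18.3 n 158 z5mm: [ 0.5363 -0.2091  0.005 ]
spacer scene 0.59 [204.3 229.1] D 21.0 n 235 z5mm: [ 0.3672 -0.0445  0.005 ]
spacer top 0.69 [338.7 283. ] D 19.4 n 85 z5mm: [ 0.3487 -0.1373  0.005 ]
spacer top 0.59 [337.5 236.3] D 3.3 n 15 z5mm: [ 0.4795 -0.1332  0.005 ]
spacer top 0.58 [304.3 272.6] D 21.2 n 149 z5mm: [ 0.3746 -0.0405  0.005 ]
ring scene 0.47 [234.1 294.4] D 19.8 n 235 z5mm: [ 0.5998 -0.1217  0.005 ]
ring top 0.69 [333.7 193.1] D 16.9 n 148 z5mm: [ 0.6042 -0.1213  0.005 ]
hub scene 0.55 [270.6 217.7] D 59.5 n 2355 z5mm: [0.4569 0.1207 0.005 ]
hub scene 0.53 [147.2 320.9] D 23.4 n 285 z5mm: [ 0.5262 -0.3093  0.005 ]
hub top 0.75 [269.  215.4] D 49.7 n 1608 z5mm: [0.5342 0.0641 0.005 ]
hub top 0.33 [333.5 197.5] D 8.7 n 40 z5mm: [ 0.5913 -0.1208  0.005 ]
sprocket [148. 321.] [398. 221.] tri [ 0.5271 -0.307   0.0032] gap 0.0038
spacer [171. 242.] [339. 283.] tri [ 0.3481 -0.1385  0.0035] gap 0.0023
ring [234. 294.] [334. 193.] tri [ 0.6029 -0.1221  0.0086] gap 0.0026
1.6 [[ 0.955  0.295  0.   ]
 [ 0.295 -0.955  0.   ]
 [ 0.    -0.    -1.   ]]
```

View pics/c1.png

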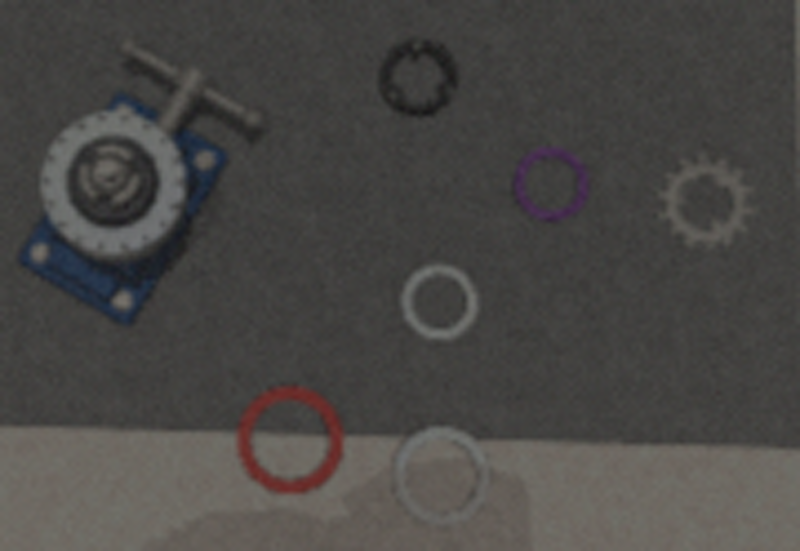

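View pics/c2.png

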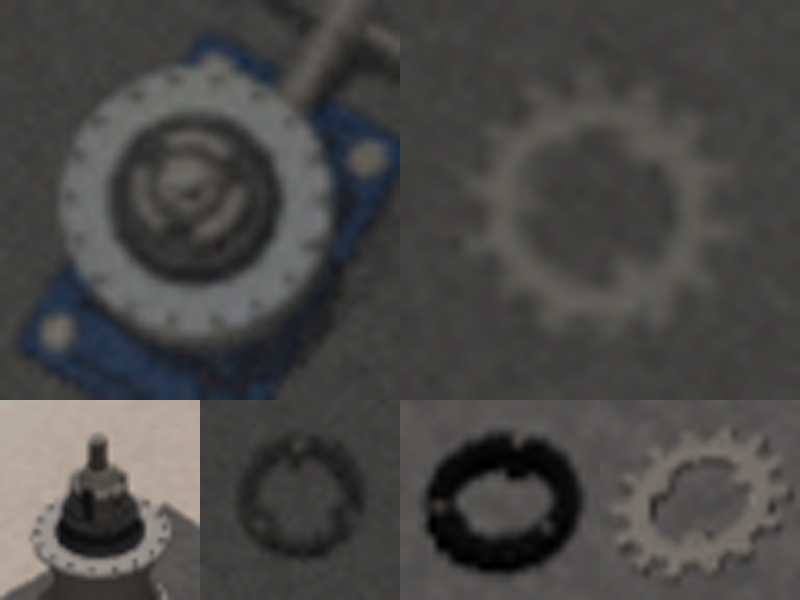

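The enlarged crop confirms it: silver ring at (440,302) in the crop, which is top (339,244), is smaller than the silver one at (440,475). It is plain, so it is the spacer. The lugs on the sprocket and ring show, as do the driver notches, so I'll fit templates for centre and yaw.

```bash
cat > fit.py <<'E'
from h import *
from scipy.optimize import minimize
def avg(n,k=5): return cv2.GaussianBlur(np.mean([robot.snapshot(n).astype(np.float32).mean(2) for _ in range(k)],0),(0,0),.5)
g=np.arange(-40,40.1,.5)*1e-3;X,Y=np.meshgrid(g,g);RR=np.hypot(X,Y)*1e3;TH=np.degrees(np.arctan2(Y,X))
def tmpl(kind):
    a=np.abs((TH+60)%120-60)
    if kind=="sprocket": t=((RR>17.8)&(RR<27))|((a<13)&(RR>13.3)&(RR<27)); w=RR<28
    if kind=="spacer": t=(RR>17.8)&(RR<24); w=RR<32
    if kind=="ring": t=((RR>17.8)&(RR<25))|((a<13)&(RR>13.3)&(RR<25)); t=-t.astype(float); w=RR<32
    if kind=="driver": t=(RR<17)&~((a<17)&(RR>12.5)); w=(RR<22.5)&(RR>12.5)
    if kind=="flange": t=(RR<41)&(RR>23); w=(RR<39.9)&(RR>12) 
    return cv2.GaussianBlur(np.asarray(t,np.float32),(0,0),3.2),w
def fit(img,n,kind,xy,z,yaws=range(-60,60,10)):
    t,w=tmpl(kind);tw=t[w]-t[w].mean();P=np.stack([X[w],Y[w]])
    c=robot.get_calibration(n);M=np.array(c["camera_matrix"])@R.from_rotvec(c["attitude"]).as_matrix().T;e=np.array(c["eye"])
    def f(v):
        s,k=np.sin(np.radians(v[2])),np.cos(np.radians(v[2]))
        q=M@(np.stack([v[0]/1e3+k*P[0]-s*P[1],v[1]/1e3+s*P[0]+k*P[1],np.full(P.shape[1],z)])-e[:,None])
        I=cv2.remap(img,(q[0]/q[2]).astype(np.float32)[None],(q[1]/q[2]).astype(np.float32)[None],cv2.INTER_LINEAR)[0]
        I=I-I.mean();return -(I@tw)/np.sqrt((I@I)*(tw@tw)+1e-9)
    r=min((minimize(f,[xy[0]*1e3,xy[1]*1e3,y],method="Nelder-Mead",options=dict(initial_simplex=[[xy[0]*1e3+a,xy[1]*1e3+b,y+d] for a,b,d in((0,0,0),(4,0,0),(0,4,0),(0,0,12))])) for y in yaws),key=lambda r:r.fun)
    return r.x[:2].round(2),round((r.x[2]+60)%120-60,1),round(-r.fun,3)
E
python3 - <<'E'
from fit import *
I={n:avg(n) for n in("scene","top")};np.savez("img0.npz",**I)
for k,xy,z in[("sprocket",(.527,-.307),.004),("spacer",(.456,-.137),.006),("ring",(.602,-.122),.012),("driver",(.525,.055),.194),("flange",(.525,.055),.156)]:
  for n in I:
    for dz in((0,) if k!="ring" else (0,-.010)): print(k,n,dz,*fit(I[n],n,k,xy,z+dz,yaws=range(-60,60,15) if k not in("spacer","flange") else [0]))
E
```

```text
sprocket scene 0 [ 524.05 -308.32] -35.4 0.908
sprocket top 0 [ 527.59 -306.58] -35.0 0.955
spacer scene 0 [ 455.84 -137.46] 10.2 0.965
spacer top 0 [ 458.97 -135.93] -2.3 0.985
ring scene 0 [ 606.24 -126.46] 4.2 0.86
ring scene -0.01 [ 599.67 -122.32] 3.8 0.854
ring top 0 [ 602.08 -120.18] 6.7 0.927
ring top -0.01 [ 603.82 -121.23] 6.7 0.927
driver scene 0 [556.22  77.19] -14.2 0.273
driver top 0 [533.59  67.83] 5.9 0.446
flange scene 0 [510.35  66.56] 5.9 0.718
flange top 0 [512.42  67.91] 3.8 0.765
```

Run:
```python
from fit import *
I=dict(np.load("img0.npz"))
for n in I:
  print("driver",n,*fit(I[n],n,"driver",(.511,.067),.194,yaws=range(-60,60,15)))
  for z in(.150,.156,.172):print("flange",n,z,*fit(I[n],n,"flange",(.511,.067),z,yaws=[0]))
# polar profile of the driver annulus about the flange centre (r 13.5-16.5)
c={"scene":(.5103,.0665),"top":(.5124,.0679)}
for n in I:
  out=[]
  for th in range(0,360,10):
    v=[I[n][tuple(np.round(proj(n,[c[n][0]+r*np.cos(np.radians(th)),c[n][1]+r*np.sin(np.radians(th)),.194])).astype(int)[::-1])] for r in(.0135,.015,.0165)]
    out.append(int(np.mean(v)))
  print(n,out)
from h import *
def f(n,z):
  a=I[n].astype(np.uint8);u=proj(n,[*c[n],z]);M=cv2.getRotationMatrix2D((0,0),0,16);M[:,2]=200-16*u;return cv2.warpAffine(a,M,(400,400),flags=cv2.INTER_CUBIC)
im=np.hstack([f("top",.194),f("scene",.19)]);cv2.imwrite("pics/hub1.png",cv2.convertScaleAbs(im,alpha=1.6))
```

```text
driver scene [520.87  77.39] -48.1 0.186
flange scene 0.15 [504.71  71.35] 6.0 0.708
flange scene 0.156 [510.35  66.57] 6.6 0.718
flange scene 0.172 [525.36  54.07] 6.6 0.744
driver top [511.99  67.79] 50.9 0.731
flange top 0.15 [513.04  68.13] -2.8 0.756
flange top 0.156 [512.54  67.91] -0.2 0.765
flange top 0.172 [510.99  67.29] -2.0 0.788
scene [94, 92, 90, 87, 87, 90, 120, 103, 134, 128, 126, 122, 77, 46, 41, 42, 65, 126, 140, 140, 130, 130, 123, 123, 110, 93, 87, 74, 55, 31, 29, 55, 90, 94, 83, 84]
top [76, 73, 76, 63, 54, 49, 54, 69, 76, 77, 74, 79, 72, 74, 65, 55, 47, 45, 50, 59, 72, 73, 70, 70, 68, 68, 72, 63, 49, 47, 46, 53, 71, 77, 76, 80]
```

View pics/hub1.png

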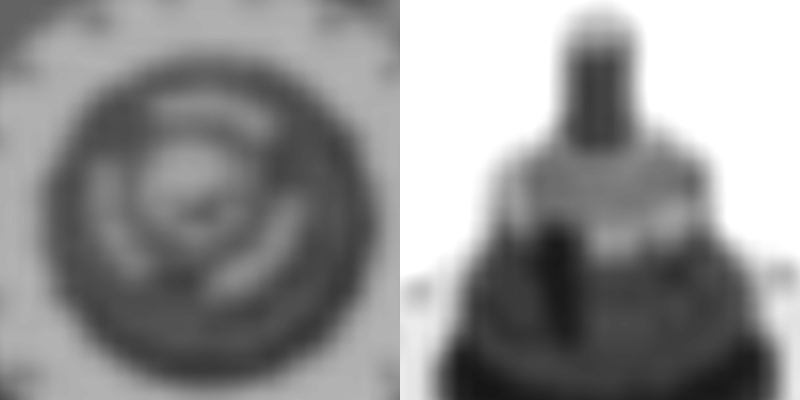

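Run:
```python
from fit import *
I=dict(np.load("img0.npz"))
for n,c in(("top",(.5276,-.3066)),("scene",(.5241,-.3083))):
  th=np.radians(np.arange(0,360,1.))
  for r in(.028,.029,.030,.031):
    p=np.array([proj(n,[c[0]+r*np.cos(t),c[1]+r*np.sin(t),.004]) for t in th]).astype(np.float32)
    v=cv2.remap(I[n],p[None,:,0],p[None,:,1],cv2.INTER_LINEAR)[0]
    a=v@np.exp(-14j*th)/180
    print(n,r,"amp",abs(a).round(1),"tooth phase deg",(np.degrees(-np.angle(a))/14).round(1),"mod 25.71")
```

```text
top 0.028 amp 5.3 tooth phase deg 3.6 mod 25.71
top 0.029 amp 5.2 tooth phase deg 3.6 mod 25.71
top 0.03 amp 4.4 tooth phase deg 3.6 mod 25.71
top 0.031 amp 3.2 tooth phase deg 3.6 mod 25.71
scene 0.028 amp 12.3 tooth phase deg 3.9 mod 25.71
scene 0.029 amp 11.8 tooth phase deg 4.0 mod 25.71
scene 0.03 amp 9.7 tooth phase deg 4.1 mod 25.71Traceback (most recent call last):
  File "<stdin>", line 6, in <module>
  File "h.py", line 11, in proj
    c=robot.get_calibration(n);q=R.from_rotvec(c["attitude"]).as_matrix().T@(np.array(p)-c["eye"])
ValueError: time passes only in moves, steps and waits
```

```bash
cat > go.py <<'E'
import sys
from h import *
# go.py x y z yaw  (mm, deg) -> row to that pose with the tool straight down
x,y,z,yaw=map(float,sys.argv[1:5]);s=robot.get_state()
A=R.from_rotvec(s["tcp_rot"]);k=np.radians(yaw)
B=R.from_matrix([[np.cos(k),np.sin(k),0],[np.sin(k),-np.cos(k),0],[0,0,-1]])
t=A.inv().apply(np.array([x,y,z])-np.array(s["position"])*1e3);w=(A.inv()*B).as_rotvec(degrees=True)
X=A.as_matrix()[:,0];print("t",s["clock"],"pos",np.round(np.array(s["position"])*1e3,1),"yaw",np.degrees(np.arctan2(X[1],X[0])).round(2),"F",np.round(s["ft_force"],1),"M",np.round(s["wrist_torque"],2),"w",round(s["width"]*92,1),"g",round(s["grasp_force"],1))
print("txyz",t.round(1),"w",w.round(1))
E
python3 go.py 526 -307.5 60 3.6
```

```text
t 2.1 pos [ 169.8 -549.4  228.6] yaw 17.18 F [-0.5 -0.2 -0.3] M [-0.02  0.01 -0.05] w 92.0 g 0.0
txyz [ 411.7 -125.9  168.6] w [-0.  -0.  13.6]
```

Call:
step_arm(rows=[{"tx":411.7,"ty":-125.9,"tz":168.6,"wz":13.6},{"tx":411.7,"ty":-125.9,"tz":168.6,"wz":13.6},{"tx":411.7,"ty":-125.9,"tz":168.6,"wz":13.6},{"tx":411.7,"ty":-125.9,"tz":168.6,"wz":13.6},{"tx":411.7,"ty":-125.9,"tz":168.6,"wz":13.6},{"tx":411.7,"ty":-125.9,"tz":168.6,"wz":13.6},{"tx":411.7,"ty":-125.9,"tz":168.6,"wz":13.6},{"tx":411.7,"ty":-125.9,"tz":168.6,"wz":13.6},{"tx":411.7,"ty":-125.9,"tz":205,"wz":13.6},{"tx":411.7,"ty":-125.9,"tz":210,"wz":13.6}], jaw=1)

```text
validation failed for argument at $.ro...
```

```bash
python3 go.py 526 -307.5 15 3.6
```

```text
t 2.1 pos [ 169.8 -549.4  228.6] yaw 17.18 F [-0.5 -0.2 -0.3] M [-0.02  0.01 -0.05] w 92.0 g 0.0
txyz [ 411.7 -125.9  213.6] w [-0.  -0.  13.6]
```

Call:
step_arm(rows=[{"tx":412,"ty":-126,"tz":169,"wx":0,"wy":0,"wz":14},{"tx":412,"ty":-126,"tz":169,"wx":0,"wy":0,"wz":14},{"tx":412,"ty":-126,"tz":169,"wx":0,"wy":0,"wz":14},{"tx":412,"ty":-126,"tz":169,"wx":0,"wy":0,"wz":14},{"tx":412,"ty":-126,"tz":169,"wx":0,"wy":0,"wz":14},{"tx":412,"ty":-126,"tz":169,"wx":0,"wy":0,"wz":14},{"tx":412,"ty":-126,"tz":169,"wx":0,"wy":0,"wz":14},{"tx":412,"ty":-126,"tz":169,"wx":0,"wy":0,"wz":14},{"tx":412,"ty":-126,"tz":205,"wx":0,"wy":0,"wz":14},{"tx":412,"ty":-126,"tz":210,"wx":0,"wy":0,"wz":14}], jaw=1, squeeze=5)

```text
clock: 3.35
position: [0.5246, -0.3054, 0.0159]
tcp_rot: [-3.137, -0.088, 0.007]
ft_force: [-0.5, -0.6, 0.5]
width: 1.0
grasp_force: 0.0
```

```bash
python3 go.py 526 -307.5 15 3.6
```

```text
t 3.35 pos [ 524.6 -305.4   15.9] yaw 3.22 F [-0.5 -0.6  0.5] M [ 0.04 -0.03  0.04] w 92.0 g 0.0
txyz [1.3 2.2 0.9] w [-0.2  0.2 -0.4]
```

Call:
step_arm(rows=[{"tx":0,"ty":0,"tz":3,"wx":0,"wy":0,"wz":0},{"tx":0,"ty":0,"tz":3,"wx":0,"wy":0,"wz":0}])

```text
clock: 3.6
position: [0.5266, -0.3082, 0.0169]
tcp_rot: [3.139, 0.086, 0.002]
ft_force: [-0.8, -0.9, -0.1]
width: 0.998
grasp_force: 0.0
```

```bash
python3 go.py 526 -307.5 15 3.6
```

```text
t 3.6 pos [ 526.6 -308.2   16.9] yaw 3.14 F [-0.8 -0.9 -0.1] M [0.02 0.03 0.04] w 91.8 g 0.0
txyz [-0.6 -0.8  1.8] w [ 0.1 -0.1 -0.5]
```

Call:
step_arm(rows=[{"tx":0,"ty":0,"tz":1.5,"wx":0,"wy":0,"wz":0},{"tx":0,"ty":0,"tz":1.5,"wx":0,"wy":0,"wz":0},{"tx":0,"ty":0,"tz":1.5,"wx":0,"wy":0,"wz":0},{"tx":0,"ty":0,"tz":1.5,"wx":0,"wy":0,"wz":0}], jaw=-1, squeeze=4)

```text
clock: 4.1
position: [0.5263, -0.3073, 0.0144]
tcp_rot: [3.14, 0.087, 0.0]
ft_force: [-0.7, 0.3, 3.0]
width: 0.668
grasp_force: 4.6
```

```bash
python3 go.py 526 -307.5 15 80.7
```

```text
t 4.1 pos [ 526.3 -307.3   14.4] yaw 3.18 F [-0.7  0.3  3. ] M [ 0.14  0.07 -0.06] w 61.5 g 4.6
txyz [-0.3  0.1 -0.6] w [  0.   -0.  -77.5]
```

Call:
step_arm(rows=[{"tx":0,"ty":0,"tz":-0.6,"wx":0,"wy":0,"wz":0},{"tx":0,"ty":0,"tz":-0.6,"wx":0,"wy":0,"wz":0},{"tx":0,"ty":0,"tz":-0.6,"wx":0,"wy":0,"wz":-77.5},{"tx":0,"ty":0,"tz":-0.6,"wx":0,"wy":0,"wz":-77.5},{"tx":0,"ty":0,"tz":-0.6,"wx":0,"wy":0,"wz":-77.5},{"tx":0,"ty":0,"tz":-0.6,"wx":0,"wy":0,"wz":-77.5},{"tx":0,"ty":0,"tz":-0.6,"wx":0,"wy":0,"wz":-77.5},{"tx":0,"ty":0,"tz":-0.6,"wx":0,"wy":0,"wz":-77.5},{"tx":0,"ty":0,"tz":-0.6,"wx":0,"wy":0,"wz":-77.5},{"tx":0,"ty":0,"tz":-0.6,"wx":0,"wy":0,"wz":-77.5},{"tx":0,"ty":0,"tz":-0.3,"wx":0,"wy":0,"wz":-77.5}], jaw=0.65)

```text
clock: 5.48
position: [0.5262, -0.3072, 0.0144]
tcp_rot: [-2.395, -2.033, -0.0]
ft_force: [-0.7, 1.4, 2.5]
width: 0.827
grasp_force: 1.1
```

Call:
step_arm(rows=[{"tx":0,"ty":0,"tz":0,"wx":0,"wy":0,"wz":0},{"tx":0,"ty":0,"tz":0,"wx":0,"wy":0,"wz":0},{"tx":0,"ty":0,"tz":0,"wx":0,"wy":0,"wz":0},{"tx":0,"ty":0,"tz":0,"wx":0,"wy":0,"wz":0}], jaw=-1, squeeze=12)

```text
clock: 5.98
position: [0.5262, -0.3073, 0.0144]
tcp_rot: [2.395, 2.033, 0.0]
ft_force: [0.4, 0.3, 0.4]
width: 0.664
grasp_force: 12.2
```

```bash
python3 go.py 526.3 -307.3 250 80.7; python3 go.py 511.2 67.3 255 46.7
```

```text
t 5.975 pos [ 526.2 -307.3   14.4] yaw 80.67 F [0.4 0.3 0.4] M [-0.06 -0.1  -0.06] w 61.1 g 12.2
txyz [ 0.000e+00  1.000e-01 -2.356e+02] w [ 0.  0. -0.]
t 5.975 pos [ 526.2 -307.3   14.4] yaw 80.67 F [0.4 0.3 0.4] M [-0.06 -0.1  -0.06] w 61.1 g 12.2
txyz [ 367.2  -75.6 -240.6] w [ 0.  0. 34.]
```

Call:
step_arm(rows=[{"tx":0,"ty":0,"tz":-50,"wx":0,"wy":0,"wz":0},{"tx":0,"ty":0,"tz":-110,"wx":0,"wy":0,"wz":0},{"tx":40,"ty":-8,"tz":-160,"wx":0,"wy":0,"wz":5},{"tx":80,"ty":-16,"tz":-205,"wx":0,"wy":0,"wz":12},{"tx":130,"ty":-27,"tz":-241,"wx":0,"wy":0,"wz":20},{"tx":190,"ty":-39,"tz":-241,"wx":0,"wy":0,"wz":28},{"tx":250,"ty":-51,"tz":-241,"wx":0,"wy":0,"wz":34},{"tx":310,"ty":-64,"tz":-241,"wx":0,"wy":0,"wz":34},{"tx":350,"ty":-72,"tz":-241,"wx":0,"wy":0,"wz":34},{"tx":367,"ty":-75.6,"tz":-241,"wx":0,"wy":0,"wz":34},{"tx":367,"ty":-75.6,"tz":-241,"wx":0,"wy":0,"wz":34},{"tx":367,"ty":-75.6,"tz":-241,"wx":0,"wy":0,"wz":34}])

```text
clock: 7.48
position: [0.5112, 0.0658, 0.2553]
tcp_rot: [2.885, 1.242, -0.001]
ft_force: [0.9, 0.8, -0.6]
width: 0.662
grasp_force: 12.0
```

```bash
python3 go.py 511.2 67.3 250 46.7
python3 - <<'E'
from h import *
a=robot.snapshot("scene");b=robot.snapshot("top")
def f(i,n,z,w,W):
  u=proj(n,[.511,.067,z]).astype(int);return cv2.resize(i[max(u[1]-w,0):u[1]+w,u[0]-w:u[0]+w,::-1],(W,W),interpolation=cv2.INTER_CUBIC)
cv2.imwrite("pics/carry.png",cv2.convertScaleAbs(np.hstack([f(a,"scene",.2,40,400),f(b,"top",.2,40,400)]),alpha=1.5))
E
```

```text
t 7.475 pos [511.2  65.8 255.3] yaw 46.6 F [ 0.9  0.8 -0.6] M [ 0.01 -0.02 -0.01] w 60.9 g 12.0
txyz [ 1.  -1.   5.3] w [ 0.   0.  -0.1]
```

View pics/carry.png

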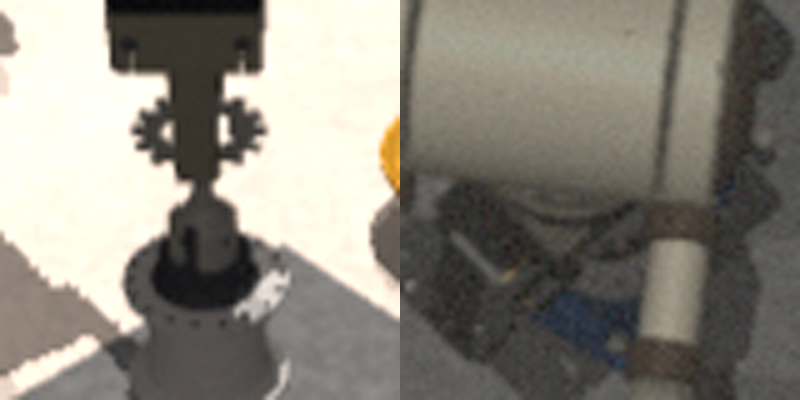

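Call:
step_arm(rows=[{"tx":1,"ty":-1,"tz":15,"wx":0,"wy":0,"wz":0},{"tx":1,"ty":-1,"tz":25,"wx":0,"wy":0,"wz":0},{"tx":1,"ty":-1,"tz":34,"wx":0,"wy":0,"wz":0},{"tx":1,"ty":-1,"tz":38,"wx":0,"wy":0,"wz":0},{"tx":1,"ty":-1,"tz":38,"wx":0,"wy":0,"wz":0}])

```text
clock: 8.2
position: [0.5109, 0.0685, 0.2171]
tcp_rot: [-2.884, -1.245, 0.001]
ft_force: [0.4, -0.3, -0.4]
width: 0.659
grasp_force: 12.0
```

```bash
python3 go.py 511.2 67.3 210 46.7
```

```text
t 8.2 pos [510.9  68.5 217.1] yaw 46.68 F [ 0.4 -0.3 -0.4] M [-0.08 -0.01  0.02] w 60.6 g 12.0
txyz [-0.7  1.1  7.1] w [-0.  0. -0.]
```

Call:
step_arm(rows=[{"tx":-0.7,"ty":1.1,"tz":2,"wx":0,"wy":0,"wz":0},{"tx":-0.7,"ty":1.1,"tz":4.5,"wx":0,"wy":0,"wz":0},{"tx":-0.7,"ty":1.1,"tz":4.5,"wx":0,"wy":0,"wz":0}])

```text
clock: 8.57
position: [0.5113, 0.0673, 0.2128]
tcp_rot: [-2.884, -1.245, 0.0]
ft_force: [0.1, -0.2, -2.3]
width: 0.666
grasp_force: 12.0
```

```bash
python3 go.py 511.2 67.3 208 46.7
```

```text
t 8.575 pos [511.3  67.3 212.8] yaw 46.68 F [ 0.1 -0.2 -2.3] M [-0.01 -0.05 -0.  ] w 61.3 g 12.0
txyz [-0.  -0.1  4.8] w [-0.  0. -0.]
```

Call:
step_arm(rows=[{"tx":0,"ty":0,"tz":1.5,"wx":0,"wy":0,"wz":0},{"tx":0,"ty":0,"tz":3,"wx":0,"wy":0,"wz":0},{"tx":0,"ty":0,"tz":3,"wx":0,"wy":0,"wz":0}])

```text
clock: 8.95
position: [0.5112, 0.0673, 0.2097]
tcp_rot: [-2.884, -1.245, 0.0]
ft_force: [-0.2, -0.0, -0.8]
width: 0.662
grasp_force: 12.0
```

Call:
step_arm(rows=[{"tx":0,"ty":0,"tz":1,"wx":0,"wy":0,"wz":0},{"tx":0,"ty":0,"tz":2,"wx":0,"wy":0,"wz":0},{"tx":0,"ty":0,"tz":2,"wx":0,"wy":0,"wz":0}])

```text
clock: 9.32
position: [0.5113, 0.0673, 0.2078]
tcp_rot: [-2.884, -1.244, 0.0]
ft_force: [-0.1, 0.2, -0.1]
width: 0.664
grasp_force: 12.0
```

```bash
python3 go.py 511.2 67.3 206 46.7
```

```text
t 9.325 pos [511.3  67.3 207.8] yaw 46.68 F [-0.1  0.2 -0.1] M [-0.04  0.    0.03] w 61.1 g 12.0
txyz [-0.  -0.1  1.8] w [-0.  0. -0.]
```

Call:
step_arm(rows=[{"tx":0,"ty":0,"tz":1,"wx":0,"wy":0,"wz":0},{"tx":0,"ty":0,"tz":2,"wx":0,"wy":0,"wz":0},{"tx":0,"ty":0,"tz":2,"wx":0,"wy":0,"wz":0}])

```text
clock: 9.7
position: [0.5113, 0.0673, 0.2058]
tcp_rot: [-2.884, -1.245, 0.0]
ft_force: [0.8, -0.2, -0.7]
width: 0.66
grasp_force: 12.0
```

Call:
step_arm(rows=[{"tx":0,"ty":0,"tz":1,"wx":0,"wy":0,"wz":0},{"tx":0,"ty":0,"tz":2,"wx":0,"wy":0,"wz":0},{"tx":0,"ty":0,"tz":2,"wx":0,"wy":0,"wz":0}])

```text
clock: 10.07
position: [0.5113, 0.0673, 0.2038]
tcp_rot: [-2.884, -1.244, 0.0]
ft_force: [0.3, -0.5, -0.5]
width: 0.659
grasp_force: 12.0
```

```bash
python3 go.py 511.2 67.3 186.4 46.7
```

```text
t 10.075 pos [511.3  67.3 203.8] yaw 46.67 F [ 0.3 -0.5 -0.5] M [-0.03 -0.02  0.02] w 60.6 g 12.0
txyz [-0.  -0.1 17.4] w [-0.  0. -0.]
```

Call:
step_arm(rows=[{"tx":0,"ty":0,"tz":2,"wx":0,"wy":0,"wz":0},{"tx":0,"ty":0,"tz":4,"wx":0,"wy":0,"wz":0},{"tx":0,"ty":0,"tz":5,"wx":0,"wy":0,"wz":0},{"tx":0,"ty":0,"tz":5,"wx":0,"wy":0,"wz":0}])

```text
clock: 10.58
position: [0.5112, 0.0673, 0.1987]
tcp_rot: [-2.884, -1.245, 0.0]
ft_force: [-1.2, 0.2, -0.6]
width: 0.663
grasp_force: 12.0
```

```bash
python3 go.py 511.2 67.3 186.4 46.7
```

```text
t 10.575 pos [511.2  67.3 198.7] yaw 46.68 F [-1.2  0.2 -0.6] M [-0.   -0.02  0.02] w 61.0 g 12.0
txyz [-0.  -0.  12.3] w [-0.  0. -0.]
```

Call:
step_arm(rows=[{"tx":0,"ty":0,"tz":2,"wx":0,"wy":0,"wz":0},{"tx":0,"ty":0,"tz":4,"wx":0,"wy":0,"wz":0},{"tx":0,"ty":0,"tz":6,"wx":0,"wy":0,"wz":0},{"tx":0,"ty":0,"tz":6,"wx":0,"wy":0,"wz":0}])

```text
clock: 11.08
position: [0.5112, 0.0673, 0.1926]
tcp_rot: [-2.884, -1.244, 0.001]
ft_force: [-0.5, -0.4, -2.2]
width: 0.665
grasp_force: 12.0
```

Call:
step_arm(rows=[{"tx":0,"ty":0,"tz":2,"wx":0,"wy":0,"wz":0},{"tx":0,"ty":0,"tz":3.5,"wx":0,"wy":0,"wz":0},{"tx":0,"ty":0,"tz":4.5,"wx":0,"wy":0,"wz":0},{"tx":0,"ty":0,"tz":4.5,"wx":0,"wy":0,"wz":0}], squeeze=8)

```text
clock: 11.58
position: [0.5113, 0.0673, 0.1883]
tcp_rot: [-2.884, -1.245, 0.0]
ft_force: [-0.3, 0.4, -0.4]
width: 0.667
grasp_force: 8.0
```

```bash
python3 go.py 511.2 67.3 186.4 46.7
```

```text
t 11.575 pos [511.3  67.3 188.3] yaw 46.68 F [-0.3  0.4 -0.4] M [-0.02 -0.03 -0.03] w 61.3 g 8.0
txyz [-0.  -0.1  1.9] w [-0.  0. -0.]
```

Call:
step_arm(rows=[{"tx":0,"ty":0,"tz":1,"wx":0,"wy":0,"wz":0},{"tx":0,"ty":0,"tz":1.5,"wx":0,"wy":0,"wz":0},{"tx":0,"ty":0,"tz":1.5,"wx":0,"wy":0,"wz":0}])

```text
clock: 11.95
position: [0.5113, 0.0673, 0.1869]
tcp_rot: [-2.885, -1.245, 0.0]
ft_force: [-0.1, -0.1, -0.0]
width: 0.666
grasp_force: 8.0
```

Call:
step_arm(rows=[{"tx":0,"ty":0,"tz":0.5,"wx":0,"wy":0,"wz":0},{"tx":0,"ty":0,"tz":1,"wx":0,"wy":0,"wz":0},{"tx":0,"ty":0,"tz":1,"wx":0,"wy":0,"wz":0}])

```text
clock: 12.32
position: [0.5114, 0.0673, 0.1863]
tcp_rot: [2.884, 1.245, 0.0]
ft_force: [-1.6, -0.2, 2.2]
width: 0.665
grasp_force: 8.0
```

```bash
python3 go.py 511.2 67.3 250 46.7
```

```text
t 12.325 pos [511.4  67.3 186.3] yaw 46.68 F [-1.6 -0.2  2.2] M [-0.04  0.24  0.03] w 61.1 g 8.0
txyz [ -0.1  -0.2 -63.7] w [ 0. -0. -0.]
```

Call:
step_arm(rows=[{"tx":0,"ty":0,"tz":0,"wx":0,"wy":0,"wz":0},{"tx":0,"ty":0,"tz":0,"wx":0,"wy":0,"wz":0},{"tx":0,"ty":0,"tz":-10,"wx":0,"wy":0,"wz":0},{"tx":0,"ty":0,"tz":-40,"wx":0,"wy":0,"wz":0},{"tx":0,"ty":0,"tz":-70,"wx":0,"wy":0,"wz":0},{"tx":0,"ty":0,"tz":-70,"wx":0,"wy":0,"wz":0}], jaw=0.65)

```text
clock: 13.08
position: [0.5131, 0.0671, 0.2592]
tcp_rot: [2.882, 1.243, 0.009]
ft_force: [0.3, -0.3, -0.5]
width: 0.825
grasp_force: 0.0
```

```bash
python3 go.py 457.7 -136.5 40 90
```

```text
t 13.075 pos [513.1  67.1 259.2] yaw 46.68 F [ 0.3 -0.3 -0.5] M [-0.05 -0.08 -0.04] w 75.9 g 0.0
txyz [-187.    98.3  219. ] w [  0.4  -0.1 -43.3]
```

Call:
step_arm(rows=[{"tx":-50,"ty":27,"tz":0,"wx":0,"wy":0,"wz":-8},{"tx":-100,"ty":54,"tz":15,"wx":0,"wy":0,"wz":-18},{"tx":-145,"ty":79,"tz":55,"wx":0,"wy":0,"wz":-28},{"tx":-175,"ty":95,"tz":105,"wx":0,"wy":0,"wz":-38},{"tx":-185.2,"ty":100.8,"tz":160,"wx":0,"wy":0,"wz":-43.3},{"tx":-185.2,"ty":100.8,"tz":205,"wx":0,"wy":0,"wz":-43.3},{"tx":-185.2,"ty":100.8,"tz":225,"wx":0,"wy":0,"wz":-43.3},{"tx":-185.2,"ty":100.8,"tz":232,"wx":0,"wy":0,"wz":-43.3},{"tx":-185.2,"ty":100.8,"tz":232,"wx":0,"wy":0,"wz":-43.3},{"tx":-185.2,"ty":100.8,"tz":232,"wx":0,"wy":0,"wz":-43.3}], squeeze=4)

```text
clock: 14.32
position: [0.4585, -0.1371, 0.025]
tcp_rot: [2.22, 2.22, 0.001]
ft_force: [0.0, -0.1, -0.2]
width: 0.826
grasp_force: 0.0
```

```bash
python3 go.py 457.7 -136.5 16.5 90
```

```text
t 14.325 pos [ 458.5 -137.1   25. ] yaw 89.99 F [ 0.  -0.1 -0.2] M [-0.03 -0.13 -0.01] w 76.0 g 0.0
txyz [ 0.6 -0.8  8.5] w [ 0.1  0.1 -0. ]
```

Call:
step_arm(rows=[{"tx":0,"ty":0,"tz":6,"wx":0,"wy":0,"wz":0},{"tx":0,"ty":0,"tz":7.5,"wx":0,"wy":0,"wz":0},{"tx":0,"ty":0,"tz":7.5,"wx":0,"wy":0,"wz":0}])

```text
clock: 14.7
position: [0.4575, -0.1366, 0.0163]
tcp_rot: [-2.222, -2.221, 0.0]
ft_force: [-0.2, 0.2, 0.3]
width: 0.825
grasp_force: 0.0
```

Call:
step_arm(rows=[{"tx":0,"ty":0,"tz":0,"wx":0,"wy":0,"wz":0},{"tx":0,"ty":0,"tz":0,"wx":0,"wy":0,"wz":0},{"tx":0,"ty":0,"tz":0,"wx":0,"wy":0,"wz":0},{"tx":0,"ty":0,"tz":0,"wx":0,"wy":0,"wz":0}], jaw=-1)

```text
clock: 15.2
position: [0.4576, -0.1366, 0.0165]
tcp_rot: [2.222, 2.221, 0.0]
ft_force: [0.4, -0.0, 0.4]
width: 0.514
grasp_force: 4.0
```

```bash
python3 go.py 457.7 -136.5 16.5 0
```

```text
t 15.2 pos [ 457.6 -136.6   16.5] yaw 89.98 F [ 0.4 -0.   0.4] M [ 0.02 -0.03  0.07] w 47.3 g 4.0
txyz [ 0.1  0.1 -0. ] w [ 0. -0. 90.]
```

Now open, turn 90° and grip across the other direction to centre the spacer.

Call:
step_arm(rows=[{"tx":0,"ty":0,"tz":0,"wx":0,"wy":0,"wz":0},{"tx":0,"ty":0,"tz":0,"wx":0,"wy":0,"wz":0},{"tx":0,"ty":0,"tz":0,"wx":0,"wy":0,"wz":90},{"tx":0,"ty":0,"tz":0,"wx":0,"wy":0,"wz":90},{"tx":0,"ty":0,"tz":0,"wx":0,"wy":0,"wz":90},{"tx":0,"ty":0,"tz":0,"wx":0,"wy":0,"wz":90},{"tx":0,"ty":0,"tz":0,"wx":0,"wy":0,"wz":90},{"tx":0,"ty":0,"tz":0,"wx":0,"wy":0,"wz":90},{"tx":0,"ty":0,"tz":0,"wx":0,"wy":0,"wz":90},{"tx":0,"ty":0,"tz":0,"wx":0,"wy":0,"wz":90},{"tx":0,"ty":0,"tz":0,"wx":0,"wy":0,"wz":90},{"tx":0,"ty":0,"tz":0,"wx":0,"wy":0,"wz":90}], jaw=0.35)

```text
clock: 16.7
position: [0.4576, -0.1366, 0.0164]
tcp_rot: [-3.142, -0.001, 0.0]
ft_force: [-0.6, 0.2, -0.2]
width: 0.677
grasp_force: 0.0
```

Call:
step_arm(rows=[{"tx":0,"ty":0,"tz":0,"wx":0,"wy":0,"wz":0},{"tx":0,"ty":0,"tz":0,"wx":0,"wy":0,"wz":0},{"tx":0,"ty":0,"tz":0,"wx":0,"wy":0,"wz":0}], jaw=-1, squeeze=10)

```text
clock: 17.08
position: [0.4576, -0.1366, 0.0164]
tcp_rot: [3.142, -0.0, 0.0]
ft_force: [0.0, -0.7, 0.1]
width: 0.511
grasp_force: 10.0
```

```bash
python3 go.py 511.3 67.3 252 0
```

```text
t 17.075 pos [ 457.6 -136.6   16.4] yaw -0.0 F [ 0.  -0.7  0.1] M [0.02 0.03 0.04] w 47.0 g 10.0
txyz [  53.7 -203.9 -235.6] w [ 0. -0. -0.]
```

Call:
step_arm(rows=[{"tx":0,"ty":0,"tz":-50,"wx":0,"wy":0,"wz":0},{"tx":0,"ty":0,"tz":-110,"wx":0,"wy":0,"wz":0},{"tx":0,"ty":0,"tz":-170,"wx":0,"wy":0,"wz":0},{"tx":10,"ty":-40,"tz":-215,"wx":0,"wy":0,"wz":0},{"tx":24,"ty":-95,"tz":-236,"wx":0,"wy":0,"wz":0},{"tx":38,"ty":-150,"tz":-236,"wx":0,"wy":0,"wz":0},{"tx":50,"ty":-190,"tz":-236,"wx":0,"wy":0,"wz":0},{"tx":53.7,"ty":-203.9,"tz":-236,"wx":0,"wy":0,"wz":0},{"tx":53.7,"ty":-203.9,"tz":-236,"wx":0,"wy":0,"wz":0},{"tx":53.7,"ty":-203.9,"tz":-225,"wx":0,"wy":0,"wz":0},{"tx":53.7,"ty":-203.9,"tz":-210,"wx":0,"wy":0,"wz":0},{"tx":53.7,"ty":-203.9,"tz":-207,"wx":0,"wy":0,"wz":0}])

```text
clock: 18.58
position: [0.5101, 0.0666, 0.2212]
tcp_rot: [-3.141, 0.003, 0.006]
ft_force: [0.2, 0.3, -0.6]
width: 0.515
grasp_force: 10.0
```

Call:
step_arm(rows=[{"tx":0,"ty":0,"tz":3,"wx":0,"wy":0,"wz":0},{"tx":0,"ty":0,"tz":6,"wx":0,"wy":0,"wz":0},{"tx":0,"ty":0,"tz":8,"wx":0,"wy":0,"wz":0},{"tx":0,"ty":0,"tz":8,"wx":0,"wy":0,"wz":0}])

```text
clock: 19.08
position: [0.5114, 0.0673, 0.2154]
tcp_rot: [3.142, -0.0, -0.0]
ft_force: [-0.1, 0.3, -0.2]
width: 0.513
grasp_force: 10.0
```

```bash
python3 go.py 511.3 67.3 210 0
```

```text
t 19.075 pos [511.4  67.3 215.4] yaw -0.02 F [-0.1  0.3 -0.2] M [ 0.09 -0.   -0.04] w 47.2 g 10.0
txyz [-0.1 -0.   5.4] w [ 0.  0. -0.]
```

Call:
step_arm(rows=[{"tx":0,"ty":0,"tz":2,"wx":0,"wy":0,"wz":0},{"tx":0,"ty":0,"tz":4,"wx":0,"wy":0,"wz":0},{"tx":0,"ty":0,"tz":5.5,"wx":0,"wy":0,"wz":0},{"tx":0,"ty":0,"tz":5.5,"wx":0,"wy":0,"wz":0}])

```text
clock: 19.58
position: [0.5113, 0.0673, 0.2097]
tcp_rot: [-3.142, 0.001, 0.001]
ft_force: [-0.6, -0.1, -0.0]
width: 0.512
grasp_force: 10.0
```

Call:
step_arm(rows=[{"tx":0,"ty":0,"tz":1,"wx":0,"wy":0,"wz":0},{"tx":0,"ty":0,"tz":2,"wx":0,"wy":0,"wz":0},{"tx":0,"ty":0,"tz":2,"wx":0,"wy":0,"wz":0}])

```text
clock: 19.95
position: [0.5113, 0.0672, 0.2078]
tcp_rot: [3.141, -0.001, -0.0]
ft_force: [-0.1, -0.7, -0.6]
width: 0.509
grasp_force: 10.0
```

```bash
python3 go.py 511.3 67.3 192.4 0
```

```text
t 19.95 pos [511.3  67.2 207.8] yaw -0.02 F [-0.1 -0.7 -0.6] M [-0.04  0.09  0.04] w 46.8 g 10.0
txyz [ 0.  -0.1 15.4] w [ 0.  0. -0.]
```

Spacer is over the driver with no contact; continue down.

Call:
step_arm(rows=[{"tx":0,"ty":0,"tz":2,"wx":0,"wy":0,"wz":0},{"tx":0,"ty":0,"tz":4,"wx":0,"wy":0,"wz":0},{"tx":0,"ty":0,"tz":4,"wx":0,"wy":0,"wz":0}], squeeze=7)

```text
clock: 20.32
position: [0.5112, 0.0672, 0.2036]
tcp_rot: [3.142, -0.001, -0.001]
ft_force: [-0.7, -0.3, -0.7]
width: 0.514
grasp_force: 7.0
```

Call:
step_arm(rows=[{"tx":0,"ty":0,"tz":2,"wx":0,"wy":0,"wz":0},{"tx":0,"ty":0,"tz":4,"wx":0,"wy":0,"wz":0},{"tx":0,"ty":0,"tz":6,"wx":0,"wy":0,"wz":0},{"tx":0,"ty":0,"tz":8,"wx":0,"wy":0,"wz":0},{"tx":0,"ty":0,"tz":9,"wx":0,"wy":0,"wz":0},{"tx":0,"ty":0,"tz":9,"wx":0,"wy":0,"wz":0}])

```text
clock: 21.08
position: [0.5113, 0.0672, 0.1948]
tcp_rot: [3.142, -0.001, -0.0]
ft_force: [-1.3, -1.4, -0.6]
width: 0.514
grasp_force: 7.0
```

```bash
python3 go.py 511.3 67.3 192.4 0
```

```text
t 21.075 pos [511.3  67.2 194.8] yaw -0.03 F [-1.3 -1.4 -0.6] M [-0.21  0.14 -0.04] w 47.3 g 7.0
txyz [-0.  -0.1  2.4] w [ 0.  0. -0.]
```

Call:
step_arm(rows=[{"tx":0,"ty":0,"tz":1,"wx":0,"wy":0,"wz":0},{"tx":0,"ty":0,"tz":2,"wx":0,"wy":0,"wz":0},{"tx":0,"ty":0,"tz":2,"wx":0,"wy":0,"wz":0}], squeeze=5)

```text
clock: 21.45
position: [0.5114, 0.0672, 0.1929]
tcp_rot: [3.142, -0.001, -0.0]
ft_force: [-0.9, -1.1, -0.4]
width: 0.52
grasp_force: 5.0
```

Call:
step_arm(rows=[{"tx":0,"ty":0,"tz":0.4,"wx":0,"wy":0,"wz":0},{"tx":0,"ty":0,"tz":0.8,"wx":0,"wy":0,"wz":0},{"tx":0,"ty":0,"tz":0.8,"wx":0,"wy":0,"wz":0}])

```text
clock: 21.82
position: [0.5114, 0.0672, 0.1923]
tcp_rot: [3.141, -0.001, 0.0]
ft_force: [-2.5, -1.0, 2.5]
width: 0.515
grasp_force: 5.0
```

```bash
python3 go.py 602.8 -122.5 40 0
```

```text
t 21.825 pos [511.4  67.2 192.3] yaw -0.02 F [-2.5 -1.   2.5] M [-0.3   0.39 -0.03] w 47.4 g 5.0
txyz [ 91.4 189.7 152.4] w [ 0. -0. -0.]
```

Call:
step_arm(rows=[{"tx":0,"ty":0,"tz":-0.3,"wx":0,"wy":0,"wz":0},{"tx":0,"ty":0,"tz":-0.3,"wx":0,"wy":0,"wz":0},{"tx":0,"ty":0,"tz":-8,"wx":0,"wy":0,"wz":0},{"tx":0,"ty":0,"tz":-35,"wx":0,"wy":0,"wz":0},{"tx":0,"ty":0,"tz":-62,"wx":0,"wy":0,"wz":0},{"tx":12,"ty":30,"tz":-62,"wx":0,"wy":0,"wz":0},{"tx":36,"ty":80,"tz":-50,"wx":0,"wy":0,"wz":0},{"tx":60,"ty":130,"tz":-15,"wx":0,"wy":0,"wz":0},{"tx":82,"ty":170,"tz":30,"wx":0,"wy":0,"wz":0},{"tx":91.6,"ty":189.7,"tz":85,"wx":0,"wy":0,"wz":0},{"tx":91.6,"ty":189.7,"tz":135,"wx":0,"wy":0,"wz":0},{"tx":91.6,"ty":189.7,"tz":152,"wx":0,"wy":0,"wz":0}], jaw=0.4)

```text
clock: 23.32
position: [0.6006, -0.1217, 0.0367]
tcp_rot: [-3.139, 0.001, 0.009]
ft_force: [-1.4, 1.1, -1.1]
width: 0.697
grasp_force: 0.0
```

Call:
step_arm(rows=[{"tx":0,"ty":0,"tz":8,"wx":0,"wy":0,"wz":0},{"tx":0,"ty":0,"tz":8,"wx":0,"wy":0,"wz":0},{"tx":0,"ty":0,"tz":8,"wx":0,"wy":0,"wz":0}], jaw=0.7, squeeze=4)

```text
clock: 23.7
position: [0.6045, -0.1229, 0.0344]
tcp_rot: [3.14, 0.0, 0.006]
ft_force: [0.4, 0.1, 0.3]
width: 0.852
grasp_force: 0.0
```

```bash
python3 go.py 603 -122.5 18.5 0
python3 - <<'E'
from fit import *
I={n:avg(n,2) for n in("scene",)}
n="scene";a=I[n]
def f(x,y,z,w,W):
  u=proj(n,[x,y,z]).astype(int);return cv2.resize(a[u[1]-w:u[1]+w,u[0]-w:u[0]+w],(W,W),interpolation=cv2.INTER_CUBIC)
cv2.imwrite("pics/chk.png",cv2.convertScaleAbs(np.hstack([f(.511,.067,.185,28,400),f(.603,-.122,.012,28,400)]),alpha=1.8))
E
```

```text
t 23.7 pos [ 604.5 -122.9   34.4] yaw 0.0 F [0.4 0.1 0.3] M [ 0.05  0.02 -0.03] w 78.4 g 0.0
txyz [-1.6 -0.4 15.9] w [ 0.1 -0.2  0. ]
```

View pics/chk.png

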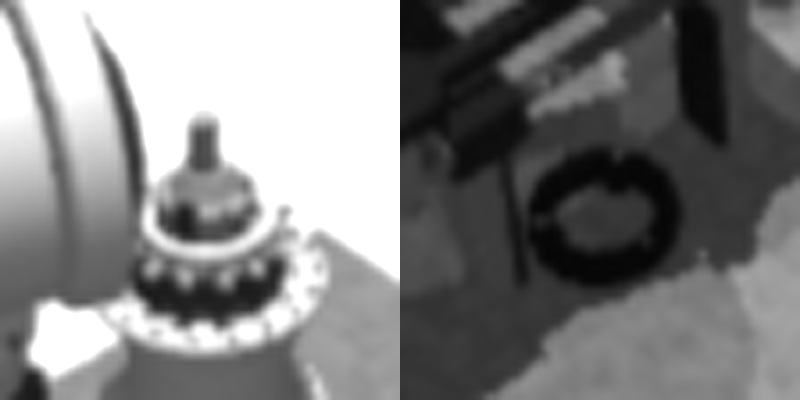

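Call:
step_arm(rows=[{"tx":-0.8,"ty":0,"tz":8,"wx":0,"wy":0,"wz":0},{"tx":-0.8,"ty":0,"tz":13.5,"wx":0,"wy":0,"wz":0},{"tx":-0.8,"ty":0,"tz":13.5,"wx":0,"wy":0,"wz":0}])

```text
clock: 24.18
position: [0.6013, -0.1222, 0.0176]
tcp_rot: [-3.141, 0.001, 0.003]
ft_force: [0.2, 0.3, 0.1]
width: 0.849
grasp_force: 0.0
```

Call:
step_arm(rows=[{"tx":0,"ty":0,"tz":0,"wx":0,"wy":0,"wz":0},{"tx":0,"ty":0,"tz":0,"wx":0,"wy":0,"wz":0},{"tx":0,"ty":0,"tz":0,"wx":0,"wy":0,"wz":0},{"tx":0,"ty":0,"tz":0,"wx":0,"wy":0,"wz":0}], jaw=-1)

```text
clock: 24.68
position: [0.6022, -0.1226, 0.0188]
tcp_rot: [3.141, -0.001, 0.001]
ft_force: [0.5, -0.3, 1.1]
width: 0.539
grasp_force: 4.0
```

```bash
python3 go.py 603 -122.5 18.5 90
```

```text
t 24.675 pos [ 602.2 -122.6   18.8] yaw -0.03 F [ 0.5 -0.3  1.1] M [0.02 0.   0.04] w 49.6 g 4.0
txyz [ 0.8 -0.1  0.3] w [  0.  -0. -90.]
```

Call:
step_arm(rows=[{"tx":0,"ty":0,"tz":0,"wx":0,"wy":0,"wz":0},{"tx":0,"ty":0,"tz":0,"wx":0,"wy":0,"wz":0},{"tx":0,"ty":0,"tz":0,"wx":0,"wy":0,"wz":-90},{"tx":0,"ty":0,"tz":0,"wx":0,"wy":0,"wz":-90},{"tx":0,"ty":0,"tz":0,"wx":0,"wy":0,"wz":-90},{"tx":0,"ty":0,"tz":0,"wx":0,"wy":0,"wz":-90},{"tx":0,"ty":0,"tz":0,"wx":0,"wy":0,"wz":-90},{"tx":0,"ty":0,"tz":0,"wx":0,"wy":0,"wz":-90},{"tx":0,"ty":0,"tz":0,"wx":0,"wy":0,"wz":-90},{"tx":0,"ty":0,"tz":0,"wx":0,"wy":0,"wz":-90},{"tx":0,"ty":0,"tz":0,"wx":0,"wy":0,"wz":-90},{"tx":0,"ty":0,"tz":0,"wx":0,"wy":0,"wz":-90}], jaw=0.4)

```text
clock: 26.18
position: [0.6021, -0.1225, 0.0186]
tcp_rot: [-2.223, -2.22, 0.0]
ft_force: [-0.4, -0.1, 0.7]
width: 0.703
grasp_force: 0.0
```

Call:
step_arm(rows=[{"tx":0,"ty":0,"tz":0,"wx":0,"wy":0,"wz":0},{"tx":0,"ty":0,"tz":0,"wx":0,"wy":0,"wz":0},{"tx":0,"ty":0,"tz":0,"wx":0,"wy":0,"wz":0}], jaw=-1, squeeze=12)

```text
clock: 26.55
position: [0.6021, -0.1225, 0.0186]
tcp_rot: [-2.222, -2.221, 0.0]
ft_force: [0.1, 0.5, 0.3]
width: 0.54
grasp_force: 12.0
```

```bash
python3 go.py 511.0 67.0 254 135.5
```

```text
t 26.55 pos [ 602.1 -122.5   18.6] yaw 89.96 F [0.1 0.5 0.3] M [-0.04 -0.08  0.  ] w 49.7 g 12.0
txyz [ 189.4  -91.2 -235.4] w [ -0.   -0.  -45.5]
```

Call:
step_arm(rows=[{"tx":0,"ty":0,"tz":-50,"wx":0,"wy":0,"wz":0},{"tx":0,"ty":0,"tz":-110,"wx":0,"wy":0,"wz":-5},{"tx":0,"ty":0,"tz":-170,"wx":0,"wy":0,"wz":-15},{"tx":40,"ty":-19,"tz":-215,"wx":0,"wy":0,"wz":-25},{"tx":90,"ty":-43,"tz":-236,"wx":0,"wy":0,"wz":-35},{"tx":140,"ty":-67,"tz":-236,"wx":0,"wy":0,"wz":-43},{"tx":175,"ty":-84,"tz":-236,"wx":0,"wy":0,"wz":-45.5},{"tx":189.4,"ty":-91.2,"tz":-236,"wx":0,"wy":0,"wz":-45.5},{"tx":189.4,"ty":-91.2,"tz":-236,"wx":0,"wy":0,"wz":-45.5},{"tx":189.4,"ty":-91.2,"tz":-225,"wx":0,"wy":0,"wz":-45.5},{"tx":189.4,"ty":-91.2,"tz":-210,"wx":0,"wy":0,"wz":-45.5},{"tx":189.4,"ty":-91.2,"tz":-205,"wx":0,"wy":0,"wz":-45.5}])

```text
clock: 28.05
position: [0.5102, 0.0663, 0.2213]
tcp_rot: [-1.191, -2.904, 0.002]
ft_force: [0.3, -0.0, -0.3]
width: 0.536
grasp_force: 12.0
```

Call:
step_arm(rows=[{"tx":0,"ty":0,"tz":3,"wx":0,"wy":0,"wz":0},{"tx":0,"ty":0,"tz":6,"wx":0,"wy":0,"wz":0},{"tx":0,"ty":0,"tz":7,"wx":0,"wy":0,"wz":0},{"tx":0,"ty":0,"tz":7,"wx":0,"wy":0,"wz":0}])

```text
clock: 28.55
position: [0.5111, 0.067, 0.2168]
tcp_rot: [1.19, 2.907, 0.0]
ft_force: [-0.1, 0.6, -0.2]
width: 0.537
grasp_force: 12.0
```

```bash
python3 go.py 511.0 67.0 212 135.5
```

```text
t 28.55 pos [511.1  67.  216.8] yaw 135.48 F [-0.1  0.6 -0.2] M [ 0.02 -0.17 -0.03] w 49.4 g 12.0
txyz [ 0.1 -0.   4.8] w [ 0.  0. -0.]
```

Call:
step_arm(rows=[{"tx":0,"ty":0,"tz":1.5,"wx":0,"wy":0,"wz":0},{"tx":0,"ty":0,"tz":3,"wx":0,"wy":0,"wz":0},{"tx":0,"ty":0,"tz":3,"wx":0,"wy":0,"wz":0}])

```text
clock: 28.92
position: [0.5109, 0.067, 0.2134]
tcp_rot: [-1.19, -2.907, 0.0]
ft_force: [0.1, -0.2, -0.1]
width: 0.533
grasp_force: 12.0
```

Call:
step_arm(rows=[{"tx":0,"ty":0,"tz":1,"wx":0,"wy":0,"wz":0},{"tx":0,"ty":0,"tz":2,"wx":0,"wy":0,"wz":0},{"tx":0,"ty":0,"tz":2,"wx":0,"wy":0,"wz":0}])

```text
clock: 29.3
position: [0.5109, 0.0669, 0.2115]
tcp_rot: [-1.19, -2.907, 0.0]
ft_force: [0.5, 1.1, -0.3]
width: 0.54
grasp_force: 12.0
```

```bash
python3 go.py 511.0 67.0 200.6 135.5
```

```text
t 29.3 pos [510.9  66.9 211.5] yaw 135.47 F [ 0.5  1.1 -0.3] M [-0.03 -0.06  0.04] w 49.7 g 12.0
txyz [-0.   0.1 10.9] w [-0. -0. -0.]
```

Underside at 192.9, below the driver top, with no axial force: the lugs are in the notches. Continue gently.

Call:
step_arm(rows=[{"tx":0,"ty":0,"tz":1,"wx":0,"wy":0,"wz":0},{"tx":0,"ty":0,"tz":2,"wx":0,"wy":0,"wz":0},{"tx":0,"ty":0,"tz":3,"wx":0,"wy":0,"wz":0},{"tx":0,"ty":0,"tz":3,"wx":0,"wy":0,"wz":0}])

```text
clock: 29.8
position: [0.5109, 0.0669, 0.2085]
tcp_rot: [-1.19, -2.907, 0.0]
ft_force: [-0.3, 0.2, 0.1]
width: 0.537
grasp_force: 12.0
```

Call:
step_arm(rows=[{"tx":0,"ty":0,"tz":1.5,"wx":0,"wy":0,"wz":0},{"tx":0,"ty":0,"tz":3,"wx":0,"wy":0,"wz":0},{"tx":0,"ty":0,"tz":4,"wx":0,"wy":0,"wz":0},{"tx":0,"ty":0,"tz":4,"wx":0,"wy":0,"wz":0}])

```text
clock: 30.3
position: [0.5109, 0.067, 0.2045]
tcp_rot: [-1.19, -2.907, 0.0]
ft_force: [0.1, -0.3, -0.4]
width: 0.534
grasp_force: 12.0
```

```bash
python3 go.py 511.0 67.0 200.6 135.5
```

```text
t 30.3 pos [510.9  67.  204.5] yaw 135.48 F [ 0.1 -0.3 -0.4] M [ 0.01 -0.13  0.06] w 49.1 g 12.0
txyz [-0.   0.1  3.9] w [-0. -0. -0.]
```

Call:
step_arm(rows=[{"tx":0,"ty":0,"tz":1.5,"wx":0,"wy":0,"wz":0},{"tx":0,"ty":0,"tz":3,"wx":0,"wy":0,"wz":0},{"tx":0,"ty":0,"tz":3.3,"wx":0,"wy":0,"wz":0},{"tx":0,"ty":0,"tz":3.3,"wx":0,"wy":0,"wz":0}])

```text
clock: 30.8
position: [0.511, 0.0669, 0.2013]
tcp_rot: [-1.19, -2.907, 0.0]
ft_force: [-0.5, 0.2, 0.4]
width: 0.539
grasp_force: 12.0
```

Call:
step_arm(rows=[{"tx":0,"ty":0,"tz":0.5,"wx":0,"wy":0,"wz":0},{"tx":0,"ty":0,"tz":1,"wx":0,"wy":0,"wz":0},{"tx":0,"ty":0,"tz":1,"wx":0,"wy":0,"wz":0}])

```text
clock: 31.18
position: [0.511, 0.0669, 0.2005]
tcp_rot: [1.19, 2.907, 0.0]
ft_force: [-1.0, 0.3, 1.2]
width: 0.536
grasp_force: 12.0
```

```bash
python3 go.py 511.0 67.0 200.6 90
```

```text
t 31.175 pos [511.   66.9 200.5] yaw 135.48 F [-1.   0.3  1.2] M [-0.02 -0.01 -0.02] w 49.3 g 12.0
txyz [ 0.1  0.  -0.1] w [ 0.   0.  45.5]
```

Call:
step_arm(rows=[{"tx":0,"ty":0,"tz":-0.2,"wx":0,"wy":0,"wz":7},{"tx":0,"ty":0,"tz":-0.2,"wx":0,"wy":0,"wz":14},{"tx":0,"ty":0,"tz":-0.2,"wx":0,"wy":0,"wz":20},{"tx":0,"ty":0,"tz":-0.2,"wx":0,"wy":0,"wz":20}], squeeze=15)

```text
clock: 31.68
position: [0.5111, 0.0669, 0.2005]
tcp_rot: [1.675, 2.657, 0.0]
ft_force: [0.3, 0.3, 0.4]
width: 0.537
grasp_force: 15.0
```

```bash
python3 go.py 511.0 67.0 200.6 90
```

```text
t 31.675 pos [511.1  66.9 200.5] yaw 115.54 F [0.3 0.3 0.4] M [-0.   -0.09 -0.04] w 49.4 g 15.0
txyz [ 0.1 -0.  -0.1] w [ 0.   0.  25.5]
```

Turning freely with no torque (no jam on notch walls). Continue to near the stop.

Call:
step_arm(rows=[{"tx":0,"ty":0,"tz":0,"wx":0,"wy":0,"wz":7},{"tx":0,"ty":0,"tz":0,"wx":0,"wy":0,"wz":14},{"tx":0,"ty":0,"tz":0,"wx":0,"wy":0,"wz":20},{"tx":0,"ty":0,"tz":0,"wx":0,"wy":0,"wz":20}])

```text
clock: 32.17
position: [0.511, 0.067, 0.2006]
tcp_rot: [2.11, 2.328, 0.0]
ft_force: [-0.8, 0.1, 0.1]
width: 0.535
grasp_force: 15.0
```

```bash
python3 go.py 511.0 67.0 200.6 90
```

```text
t 32.175 pos [511.   67.  200.6] yaw 95.63 F [-0.8  0.1  0.1] M [-0.02 -0.06 -0.01] w 49.2 g 15.0
txyz [ 0.1 -0.  -0. ] w [ 0.  -0.   5.6]
```

Call:
step_arm(rows=[{"tx":0,"ty":0,"tz":0,"wx":0,"wy":0,"wz":2},{"tx":0,"ty":0,"tz":0,"wx":0,"wy":0,"wz":4},{"tx":0,"ty":0,"tz":0,"wx":0,"wy":0,"wz":4}])

```text
clock: 32.55
position: [0.511, 0.0669, 0.2005]
tcp_rot: [2.192, 2.25, 0.0]
ft_force: [0.3, -0.1, 0.6]
width: 0.539
grasp_force: 15.0
```

```bash
python3 go.py 511.0 67.0 200.6 90
```

```text
t 32.55 pos [511.   66.9 200.5] yaw 91.49 F [ 0.3 -0.1  0.6] M [-0.02 -0.11  0.02] w 49.6 g 15.0
txyz [ 0.1 -0.  -0.1] w [ 0.  -0.   1.5]
```

Call:
step_arm(rows=[{"tx":0,"ty":0,"tz":0,"wx":0,"wy":0,"wz":1.5},{"tx":0,"ty":0,"tz":0,"wx":0,"wy":0,"wz":3},{"tx":0,"ty":0,"tz":0,"wx":0,"wy":0,"wz":3}])

```text
clock: 32.92
position: [0.5111, 0.0668, 0.2006]
tcp_rot: [2.251, 2.191, -0.0]
ft_force: [1.2, -0.6, 0.6]
width: 0.539
grasp_force: 15.0
```

```bash
python3 go.py 511.0 67.0 200.6 85
```

```text
t 32.925 pos [511.1  66.8 200.6] yaw 88.47 F [ 1.2 -0.6  0.6] M [-0.2  -0.17  0.12] w 49.5 g 15.0
txyz [ 0.2 -0.1 -0. ] w [0.  0.  3.5]
```

Call:
step_arm(rows=[{"tx":0,"ty":0,"tz":0,"wx":0,"wy":0,"wz":1.5},{"tx":0,"ty":0,"tz":0,"wx":0,"wy":0,"wz":3},{"tx":0,"ty":0,"tz":0,"wx":0,"wy":0,"wz":3}])

```text
clock: 33.3
position: [0.5111, 0.067, 0.2006]
tcp_rot: [2.307, 2.132, 0.0]
ft_force: [1.3, -0.4, 0.8]
width: 0.536
grasp_force: 15.0
```

```bash
python3 go.py 511.0 67.0 200.6 85
```

```text
t 33.3 pos [511.1  67.  200.6] yaw 85.48 F [ 1.3 -0.4  0.8] M [-0.24 -0.21  0.42] w 49.3 g 15.0
txyz [ 0.  -0.1 -0. ] w [0.  0.  0.5]
```

Call:
step_arm(rows=[{"tx":0,"ty":0,"tz":0,"wx":0,"wy":0,"wz":1.5},{"tx":0,"ty":0,"tz":0,"wx":0,"wy":0,"wz":1.5}])

```text
clock: 33.55
position: [0.5111, 0.0673, 0.2006]
tcp_rot: [-2.335, -2.101, -0.001]
ft_force: [1.0, 0.9, 0.4]
width: 0.535
grasp_force: 15.0
```

```bash
python3 go.py 511.0 67.0 200.6 85
```

```text
t 33.55 pos [511.1  67.3 200.6] yaw 83.97 F [1.  0.9 0.4] M [ 0.11 -0.35  0.49] w 49.2 g 15.0
txyz [-0.3 -0.1 -0.1] w [ 0. -0. -1.]
```

Call:
step_arm(rows=[{"tx":0,"ty":0,"tz":0,"wx":0,"wy":0,"wz":0},{"tx":0,"ty":0,"tz":0,"wx":0,"wy":0,"wz":0},{"tx":0,"ty":0,"tz":-8,"wx":0,"wy":0,"wz":0},{"tx":0,"ty":0,"tz":-35,"wx":0,"wy":0,"wz":0},{"tx":0,"ty":0,"tz":-65,"wx":0,"wy":0,"wz":0},{"tx":-50,"ty":0,"tz":-80,"wx":0,"wy":0,"wz":0},{"tx":-110,"ty":0,"tz":-80,"wx":0,"wy":0,"wz":0},{"tx":-170,"ty":0,"tz":-80,"wx":0,"wy":0,"wz":0},{"tx":-230,"ty":0,"tz":-80,"wx":0,"wy":0,"wz":0},{"tx":-280,"ty":0,"tz":-80,"wx":0,"wy":0,"wz":0},{"tx":-280,"ty":0,"tz":-80,"wx":0,"wy":0,"wz":0}], jaw=0.5)

```text
clock: 34.92
position: [0.4809, -0.2145, 0.2808]
tcp_rot: [2.34, 2.096, -0.001]
ft_force: [-0.4, 0.4, -0.2]
width: 0.752
grasp_force: 0.0
```

Run:
```python
from fit import *
s=robot.get_state();print(s["clock"],np.round(s["position"],3))
I={n:avg(n) for n in("scene","top")}
def f(n,z,k):
  u=proj(n,[.511,.067,z]);M=np.array([[k,0,200-k*u[0]],[0,k,200-k*u[1]]],float);return cv2.warpAffine(np.clip(I[n],0,255).astype(np.uint8),M,(400,400),flags=cv2.INTER_CUBIC)
cv2.imwrite("pics/fin.png",cv2.convertScaleAbs(np.hstack([f("scene",.19,9),f("top",.194,12)]),alpha=1.6))
# white lines: brightness on the ring's top (r 19-24) against angle, expected at 51-45=6 (mod 120)
for n,c in(("scene",(.5095,.0662)),("top",(.5120,.0677))):
  th=np.arange(0,360,2);cal=robot.get_calibration(n);M=np.array(cal["camera_matrix"])@R.from_rotvec(cal["attitude"]).as_matrix().T
  v=0
  for r in(.020,.0215,.023):
    q=M@(np.stack([c[0]+r*np.cos(np.radians(th)),c[1]+r*np.sin(np.radians(th)),0*th+.194])-np.array(cal["eye"])[:,None])
    v=v+cv2.remap(I[n],(q[0]/q[2]).astype(np.float32)[None],(q[1]/q[2]).astype(np.float32)[None],cv2.INTER_LINEAR)[0]
  fold=v.reshape(3,60).mean(0);print(n,"fold peak",2*fold.argmax(),[int(x) for x in fold[::3]])
```

```text
34.925 [ 0.481 -0.214  0.281]
scene fold peak 118 [180, 167, 133, 106, 88, 98, 116, 124, 116, 118, 122, 123, 132, 150, 158, 164, 165, 158, 163, 173]
top fold peak 6 [152, 160, 154, 131, 123, 128, 131, 127, 125, 124, 124, 122, 126, 125, 126, 130, 126, 126, 127, 138]
```

View pics/fin.png

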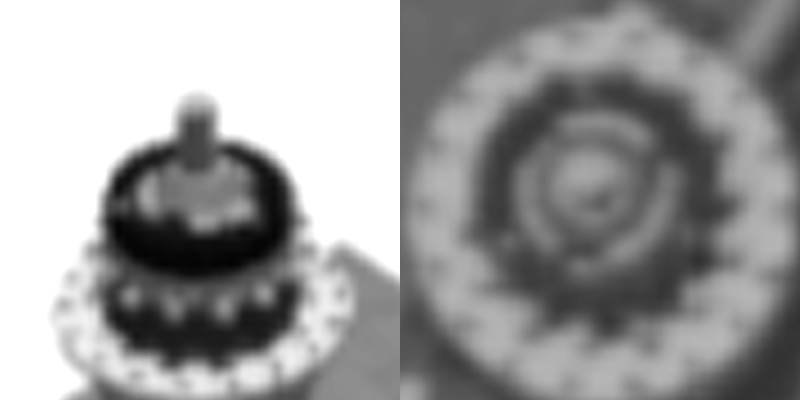

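The final picture shows the ring level and seated on the spacer above the sprocket. Its white lines sit at about 6° (mod 120) in the top view, which matches 51° − 45°, the stop.

```bash
python3 -c "
from station import robot
print(robot.hand_in())"
```

```text
the job is handed in; nothing more can be done
None
```

The sprocket is home on the driver, the spacer lies flat on it, and the lock ring is down on the spacer and turned clockwise to its stops. I let go, moved clear and handed the job in at about 35 s; wrist forces read between moves stayed under 5 N, and no verdict came back.

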